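# Power the nut runner and hold the bolt behind the tile-rack bracket

## Task

Slide the battery along its rail to the nut runner's motor until it clicks fully home in its detent; the runner then starts to drag the bolt round. Reach down into the gap between the steel bracket and the wooden slat, grip the hidden bolt head between the fingers and hold it so that it no longer turns; finish while still gripping it, with the battery still home and everything else on the bench left where it was.

Things in the scene. Friction and masses are not known exactly. Their poses are not given: they have to be found in the camera images.
- fixture: Assembly jig, fixed to the bench: dark steel base plate 300 mm (x) by 340 mm (y -190 to +150 mm), 10 mm thick. Origin at bench height; at yaw 0 its x points away from the robot, y left, z up. It carries the bracket, slat, nut runner and battery rail, all rigid, given by the points below in this frame (mm). Tin and wrench lie on it at x -140 to -70.
- bracket_top (a point): Middle of the top edge of the upright steel bracket plate, at jig (63, 70, 101): 6 mm thick in x, 130 mm wide in y, standing on the base plate.
- slat_top (a point): Middle of the top edge of the dark wooden slat behind the bracket, at jig (118, 70, 85): 12 mm thick, 150 mm wide, small tiles on its far face. The gap between bracket and slat is 46 mm, open above and at both ends; the bolt head is in it.
- runner_top (a point): Centre of the top of the nut runner's grey gear head, at jig (-10, 70, 105): 95 mm in x, 64 mm in y, on the robot's side of the bracket. Its black motor is lower (top z = 68) and reaches from under it to a flat face at jig y = -20, x -65 to -5.
- rail_end (a point): Top centre of the open outer end of the T-shaped aluminium battery rail, at jig (-35, -188, 34). The rail runs along the jig's +y from here to the motor's face; its head is 36 mm wide.
- battery_home (a point): Where the battery's origin is when fully home, at jig (-35, -64, 14), yaw as the jig; pushed there along the jig's +y. The rail is slick; a sprung ball in it pops into a notch under the battery at home (about 3 N to pass); the last 8 mm press in a sprung trigger pin (1 N). The motor's face stops it 2 mm past home; push to that stop, as grippers may give.
- battery: Battery pack, 76 (x) by 84 (y) by 60 mm high, 0.36 to 0.54 kg, with a grip rib across its top: 26 mm thick in y, 56 mm long in x, 60 to 92 mm above the origin. Origin at the centre of its underside, axes as the jig's. Starts hooked on the rail 55 to 82 mm short of home; it slides along y only, with 2 mm of play, and cannot be lifted off.
- detent (a joint): Sprung ball in the rail at the battery's home: 0 = up (free, or in the battery's notch), about 0.0025 m = pressed down by the battery's flat underside.
- bolt (a joint): Turn of the bolt, rad, 0 at the start, growing right-handed about the jig's -x. After about 0.03 rad of slack it stays locked until the battery is home; then the runner drags it round at about 0.03 rad/s with 0.05 N m until something holds it. Flats face the jig's +y and -y at 0 and repeat each 1.047 rad.
- bolt_head (a point): Hexagonal steel bolt head, 24 mm across flats, 28 over corners, 16 mm long along the jig's x, origin at its centre: jig (82, 70, 75), 26 mm below the bracket's top, spanning 8 to 24 mm behind the bracket. Axis along the jig's x; it only turns. Gripped from above, fingers either side in y: 20 N of grip stops it at any angle within about 2 s.
- wrench: small steel open-ended wrench, 150 mm long, lying on the base plate's robot-side edge; leave it (origin at the centre of its underside).
- tin: small open aluminium tin, 52 mm across, 35 mm high, standing on the base plate; leave it (origin at the centre of its underside).
- coasters: stack of round wooden coasters, 100 mm across, 45 mm high; leave it (origin at the centre of its underside).
- tumbler: green glass tumbler, 68 mm across, 90 mm high; leave it (origin at the centre of its underside).
- jar_a: paint jar with white cap, 60 mm across, 85 mm high; leave it (origin at the centre of its underside).
- jar_b: smaller paint jar, 54 mm across, 75 mm high; leave it (origin at the centre of its underside).
- pot: terracotta lidded pot, 90 mm across, 55 mm high; leave it (origin at the centre of its underside).
There are look-alikes about, which are no part of the job. Of the things like the battery, leave any that is blue; of the rest the smaller one is meant.

How it is judged:
On the way, in this order (a step that is already met when the one before it is completed fails the run):
1. the battery is home on its rail, with the detent ball up in its notch (y of battery in the frame of battery_home between -0.004 and 0.004 m and distance between battery and battery_home below 0.008 m and value of joint detent below 0.0015 m), for 0.2 s.
2. the fingers grip the bolt head (contact force between the fingers and bolt above 8 N and distance between the grasp point and bolt_head below 0.02 m), for 0.2 s.
At the end, for the whole second after the job is handed in: The battery lies within 4 mm of home along the rail with the detent ball up (joint below 1.5 mm); the fingers bear on the bolt head with more than 8 N, the TCP is within 20 mm of the head's centre, and the bolt turns slower than 0.01 rad/s, through the last second (all of step 1 and all of step 2 and velocity of joint bolt between -0.01 and 0.01 rad/s); the arm keeps its last pose, push and grip.
It fails at once if one of the other things on the bench is moved more than 25 mm (distance of any of wrench, tin, coasters, tumbler, jar_a, jar_b, pot from where it was at the start of the episode above 0.025 m).
It also fails if it takes over 48 s, if anything falls off the work surface, if the arm or the gripper's body presses on something with over 40 N, if the wrist force passes 120 N, or if a joint passes its speed limit or range.

## Robot

A 6-joint arm with a two-finger parallel gripper is mounted at the origin on the work surface. World frame = base frame: x ahead of the robot, y to its left, z up, the work surface at z = 0. Lengths are in m, angles in rad, forces in N, time in s.
With the tool pointing down it reaches from about 0.275 to 0.875 m from the base axis. Payload 12.5 kg.
Tool frame: the origin (TCP) lies between the finger pads, 19 mm behind the fingertips; this is the grasp point; z points along the fingers, y is the line along which they close (so a half turn about z gives the same grasp; the last joint's range is limited). The gripper opens to 85 mm and grips with 20 to 120 N. Pads are 22 mm wide; open, the fingers measure 114 mm over their backs; the gripper's body (76 mm by 85 mm) begins 54 mm behind the grasp point. The pads swing forward as they close: fully open they stand 13 mm farther back than shut.
Start: joints at [1.155, 0.351, 1.652, -0, 1.139, -0.085], TCP at [0.179, 0.52, 0.25] pointing down, gripper open.
Joint ranges: [-2.75, 2.75], [-0.79, 2.1], [0.01, 2.65], [-1.57, 4.71], [0.07, 3.14], [-2.87, 2.87]. Speed limits (rad/s): [2.22, 2.22, 2.79, 3.14, 3.14, 3.14].

## Interface

Orientations are given as a unit quaternion [x, y, z, w].
In Python, from cell import r, optics gives the robot as it stands. The module is installed in compiled form; this text tells all that it offers. Calls block until the motion is done:
- r.move_to(position, orientation): joint-space move of the TCP to a pose.
- r.move_linear(position, rot=None, vel=0.15): straight line of the TCP; rot=None keeps the orientation; vel is the mean speed in m/s.
- r.set_joints(angles): joint-space move.
- r.set_gripper(opening, squeeze=None): opening from 0.0 (shut) to 1.0 (fully open); squeeze is the grip in N (None keeps the last); returns when the fingers have stopped.
- r.sleep(seconds).
- r.inverse_kinematics(position, orientation): joint angles nearest the present ones, or None.
- optics.get_image(name): name is "scene" or "top" or "wrist"; returns a dict with "pixels" (420x560x3 uint8, red, green, blue), "depth" (420x560 float32, m along the optical axis (not along the pixel's ray), 0 where there is no reading), "fx", "fy", "cx", "cy" (pixels), "D" ([k1, k2, p1, p2, k3] as OpenCV has them; the pictures are not rectified), "camera_from_world" (4x4, takes a point from world to camera coordinates); the wrist camera has in their place "mount" (4x4, takes a point from camera to tool coordinates, whose origin is the TCP and whose axes are the flange's). Camera axes: x right, y down, z forward; pixel columns grow to the right and rows downward; lengths in m; the calibration is good to about 2 mm. A picture is of the moment at which its call begins: read the wrist's pose just before it.
A pose or a line that the arm cannot do raises r.PlanningError and nothing moves.
- r.hand_in(): hands the job in; it is judged then, once.
Readings, each from a call of its own:
- r.current_t(): time.
- r.current_q(): joint angles.
- r.current_qvel(): joint speeds.
- r.current_effort(): joint torques, N m.
- r.current_tool_pos(): TCP position.
- r.current_ee_rot(): TCP orientation.
- r.current_contact_force(): force on the tool from outside, world axes, zero at the start.
- r.current_torque(): the same for the moment, N m.
- r.current_opening(): opening from 0.0 (shut) to 1.0 (fully open).
- r.current_finger_force(): force on a finger pad.
Only numpy, scipy, OpenCV 4.12 (cv2) and the standard library are available. Lean on these libraries where they do the work, as an engineer would, in place of code of your own. Each camera call takes 0.05 s, during which the arm holds its last target. There are 200 camera calls.

## Working session

There is one attempt and no reset: what is moved stays moved. The work goes in short steps, each a Python script; the robot and the scene stay as the last script left them, time stands still between calls to the robot, and variables do not carry over. Pictures are saved under pics/ and viewed, at most 10 in all, crops included, and the job is handed in when it is done.

```bash
mkdir -p pics; python3 - <<'E'
from cell import r, optics
import cv2, pickle
for n in ("scene","top"):
    d=optics.get_image(n); pickle.dump(d,open(n+".pkl","wb")); cv2.imwrite(f"pics/{n}0.png",d["pixels"][...,::-1])
    print(n,d["fx"],d["cx"],d["cy"],d["D"],d["camera_from_world"], (d["depth"]>0).mean())
print(r.current_t())
E
```

```text
scene 459.4873031612767 278.65065832766453 206.31348600566827 [0.03012473 0.         0.         0.         0.        ] [[-0.82669859  0.56251198 -0.01223563  0.43131215]
 [ 0.40583925  0.58109959 -0.70542028 -0.14298089]
 [-0.38969724 -0.58813565 -0.70868365  1.3722405 ]
 [ 0.          0.          0.          1.        ]] 0.9959013605442177
top 494.2739423431549 276.97171591631826 210.08735934190412 [-0.18037095  0.          0.          0.          0.        ] [[ 0.01664154 -0.99981116 -0.01003558  0.0176178 ]
 [-0.99296913 -0.01534951 -0.11737414  0.52053567]
 [ 0.11719794  0.01191831 -0.99303706  1.3153695 ]
 [ 0.          0.          0.          1.        ]] 0.9958375850340137
0.1
```

View pics/scene0.png

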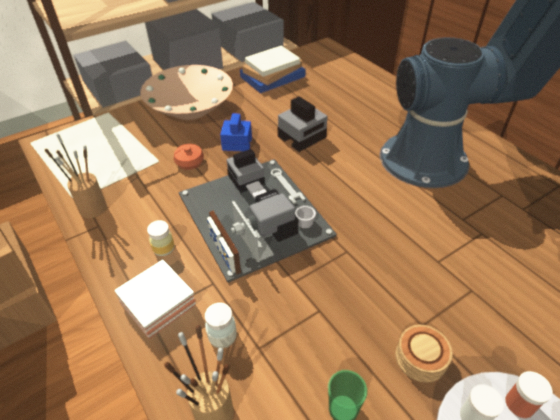

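View pics/top0.png

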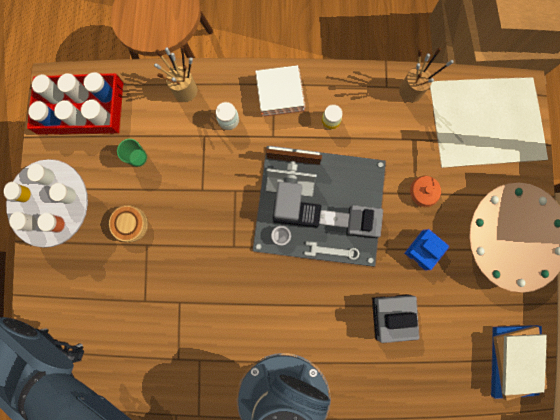

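The scene shows the jig with the bracket, slat and runner. In the top view, the base plate's corners are near (268,148), (385,160), (375,266) and (253,252), and the battery's rib is on the rail at (367,220). The blue pack at (427,250) and the larger dark one at (397,318) are decoys.

```bash
cat > h.py <<'E'
import numpy as np, cv2, pickle
def K(d): return np.array([[d["fx"],0,d["cx"]],[0,d["fy"],d["cy"]],[0,0,1.]])
def wfc(d,T=None):  # world from camera
    return np.linalg.inv(d["camera_from_world"]) if T is None else T
def rays(d,uv):
    n=cv2.undistortPoints(np.asarray(uv,float).reshape(-1,1,2),K(d),np.asarray(d["D"],float)).reshape(-1,2)
    return np.c_[n,np.ones(len(n))]
def on_plane(d,uv,z,T=None):
    T=wfc(d,T); v=rays(d,uv)@T[:3,:3].T; o=T[:3,3]
    return o+v*((z-o[2])/v[:,2])[:,None]
def cloud(d,T=None):
    T=wfc(d,T); h,w=d["depth"].shape
    uv=np.stack(np.meshgrid(np.arange(w),np.arange(h)),-1).reshape(-1,2)
    P=(rays(d,uv)*d["depth"].reshape(-1,1))@T[:3,:3].T+T[:3,3]
    return P.reshape(h,w,3)
def project(d,P,T=None):
    C=np.linalg.inv(wfc(d,T)); P=np.atleast_2d(P)
    return cv2.projectPoints(P.astype(float),cv2.Rodrigues(C[:3,:3])[0],C[:3,3],K(d),np.asarray(d["D"],float))[0].reshape(-1,2)
E
python3 - <<'E'
from h import *
d=pickle.load(open("top.pkl","rb")); P=cloud(d); hsv=cv2.cvtColor(d["pixels"],cv2.COLOR_RGB2HSV)
print("plate depth z",P[235,350],"table",P[290,300],"runner",P[200,288],"rib",P[220,367],"bracket?",P[172,290],P[152,293])
m=((hsv[...,1]<70)&(hsv[...,2]<110)).astype(np.uint8)
roi=np.zeros_like(m); roi[135:280,240:400]=1; m&=roi
m&=((P[...,2]<.022)&(P[...,2]>-.01)).astype(np.uint8)
m=cv2.morphologyEx(m,cv2.MORPH_OPEN,np.ones((3,3),np.uint8))
n,l,s,c=cv2.connectedComponentsWithStats(m); k=1+s[1:,4].argmax(); print(s[k])
ys,xs=np.where(l==k); W=on_plane(d,np.c_[xs,ys],.01)
R=cv2.minAreaRect(W[:,:2].astype(np.float32)); print(R); print(cv2.boxPoints(R))
for lo,hi,nm in((.098,.112,"runner/bracket"),(.08,.092,"slat"),):
    q=(P[...,2]>lo)&(P[...,2]<hi)&(roi>0); print(nm,q.sum(),P[q].mean(0))
E
```

```text
plate depth z [ 0.45686343 -0.17683425  0.0059824 ] table [ 0.30358487 -0.04078148 -0.00546091] runner [ 0.53828121 -0.00293281  0.10331086] rib [ 0.4892339  -0.20724919  0.10554287] bracket? [ 0.61217974 -0.00715101  0.10195975] [ 0.66959036 -0.01464907  0.0857771 ]
[ 297  153   88   60 3684]
((0.6008824706077576, -0.1464923620223999), (0.24452650547027588, 0.16117863357067108), 84.1075210571289)
[[ 0.50816715 -0.25983617]
 [ 0.6684942  -0.27638307]
 [ 0.6935978  -0.03314856]
 [ 0.5332707  -0.01660165]]
runner/bracket 1193 [ 0.53476262 -0.0394876   0.10426713]
slat 468 [ 0.63268444 -0.02206103  0.08539363]
```

```bash
python3 - <<'E'
from h import *
d=pickle.load(open("top.pkl","rb")); P=cloud(d); hsv=cv2.cvtColor(d["pixels"],cv2.COLOR_RGB2HSV)
roi=np.zeros(hsv.shape[:2],bool); roi[135:280,240:400]=1
m=((hsv[...,1]<75)&roi&(P[...,2]<.025)).astype(np.uint8)
m=cv2.morphologyEx(m,cv2.MORPH_OPEN,np.ones((3,3),np.uint8))
n,l,s,c=cv2.connectedComponentsWithStats(m)
print([tuple(x) for x in s[1:] if x[4]>40])
m=np.isin(l,[i for i in range(1,n) if s[i,4]>100])
ys,xs=np.where(m); W=on_plane(d,np.c_[xs,ys],.01)
R=cv2.minAreaRect(W[:,:2].astype(np.float32)); print(R); print(cv2.boxPoints(R))
x=d["pixels"].copy(); x[m]=(255,0,255)
cv2.imwrite("pics/m1.png",cv2.resize(np.hstack([x[130:285,235:405],d["pixels"][130:285,235:405]]),None,fx=2.3,fy=2.3)[...,::-1])
E
```

```text
[(np.int32(295), np.int32(153), np.int32(90), np.int32(61), np.int32(4046)), (np.int32(264), np.int32(158), np.int32(26), np.int32(13), np.int32(251)), (np.int32(253), np.int32(172), np.int32(125), np.int32(94), np.int32(4258)), (np.int32(274), np.int32(230), np.int32(13), np.int32(13), np.int32(142))]
((0.5385445356369019, -0.09236659109592438), (0.339323490858078, 0.298625648021698), 83.82062530517578)
[[ 0.3718366  -0.24497032]
 [ 0.6687272  -0.2771148 ]
 [ 0.70525247  0.06023714]
 [ 0.40836185  0.09238163]]
```

View pics/m1.png

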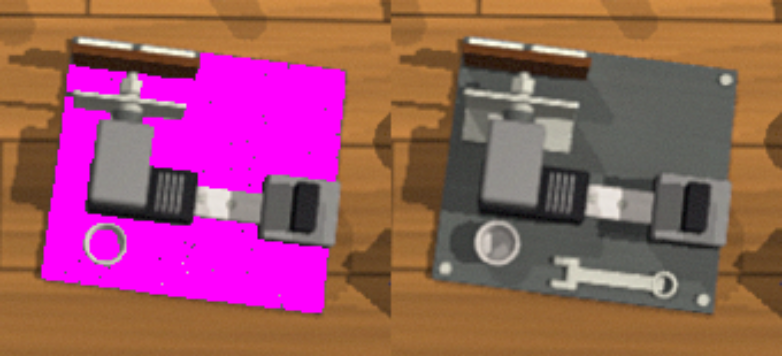

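The plate fit gives 339 × 299 mm against the true 340 × 300, with yaw about -6.2°. The bracket and rib positions agree with it. Next I'll move above the battery and check with the wrist camera.

```bash
cat >> h.py <<'E'
from scipy.spatial.transform import Rotation as Rot
YAW=np.deg2rad(-6.18); RJ=Rot.from_euler('z',YAW).as_matrix(); O=np.array([.5385445,-.0923666,0])+RJ@[0,.02,0]
def J2W(p): return O+RJ@np.asarray(p,float)
def W2J(p): return (np.asarray(p)-O)@RJ
def quat(flip):  # tool z down, tool y along +-jig y
    s=-1 if flip else 1
    y=s*RJ[:,1]; z=np.array([0,0,-1.]); return Rot.from_matrix(np.c_[np.cross(y,z),y,z]).as_quat()
def tool(r):
    T=np.eye(4); T[:3,:3]=Rot.from_quat(r.current_ee_rot()).as_matrix(); T[:3,3]=r.current_tool_pos(); return T
E
python3 - <<'E'
from h import *; from cell import r,optics
d=pickle.load(open("top.pkl","rb")); P=cloud(d); v=d["pixels"].max(2)
roi=np.zeros(v.shape,bool); roi[195:245,340:390]=1
m=roi&(v<60)&(P[...,2]>.09); ys,xs=np.where(m); W=W2J(on_plane(d,np.c_[xs,ys],.106))
print("rib jig",m.sum(),np.percentile(W,[3,50,97],axis=0),W.mean(0))
y0=(W[:,1].min()+W[:,1].max())/2
for f in (0,1): print(f,r.inverse_kinematics(J2W([-.035,y0,.22]),quat(f)))
f=min((0,1),key=lambda f:abs(r.inverse_kinematics(J2W([-.035,y0,.22]),quat(f))[5]))
r.move_to(J2W([-.035,y0,.22]),quat(f)); print("flip",f,r.current_t(),W2J(r.current_tool_pos()))
T=tool(r); w=optics.get_image("wrist"); pickle.dump((w,T),open("w1.pkl","wb")); cv2.imwrite("pics/w1.png",w["pixels"][...,::-1])
print(project(w,J2W([[-.035,y0,.106],[-.035,-.188,.034],[-.14,-.19,.01]]),T@w["mount"]))
E
```

```text
rib jig 208 [[-0.0610165  -0.15164795  0.106     ]
 [-0.03558238 -0.13953559  0.106     ]
 [-0.01034048 -0.12739458  0.106     ]] [-0.03586155 -0.13904914  0.106     ]
0 [-4.39531057e-01  3.41534771e-01  1.74592950e+00 -4.44089210e-16
  1.05412839e+00 -1.90246604e+00]
1 [-4.39531057e-01  3.41534771e-01  1.74592950e+00 -4.44089210e-16
  1.05412839e+00  1.23912662e+00]
flip 1 2.8167 [-0.03485821 -0.11212074  0.22004534]
[[312.74026818 202.6819563 ]
 [345.43750939 168.9259062 ]
 [360.53287329 256.47210893]]
```

View pics/w1.png

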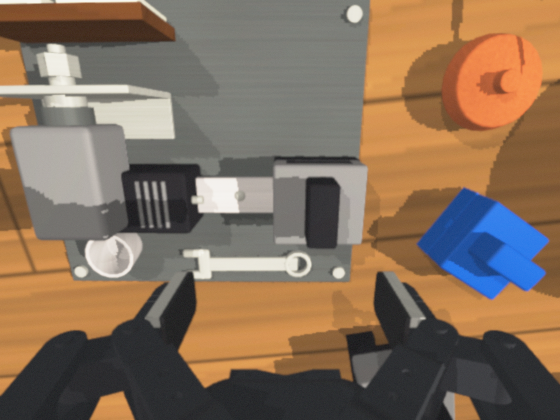

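```bash
python3 - <<'E'
from h import *; from cell import r
w,T=pickle.load(open("w1.pkl","rb")); np.set_printoptions(precision=4,suppress=True)
print(w["mount"],w["fx"],w["cx"],w["cy"],w["D"]); print(T, Rot.from_quat(quat(1)).as_matrix(), W2J(r.current_tool_pos()))
P=cloud(w,T@w["mount"])
for u,v in((338,272),(354,14),(82,271),(321,213),(75,180),(60,92),(300,380)): print((u,v),P[v,u],W2J(P[v,u]))
print(project(w,J2W([[-.035,-.1395,.106],[-.14,-.19,.01],[.15,-.19,.01],[-.14,.15,.01]]),T@w["mount"]))
E
```

```text
[[-0.0004 -0.9514 -0.3081  0.0779]
 [ 1.     -0.0006  0.0006  0.0012]
 [-0.0008 -0.3081  0.9514 -0.125 ]
 [ 0.      0.      0.      1.    ]] 310.2068458240027 284.6421746329082 213.84259947878783 [-0.0186  0.      0.      0.      0.    ]
[[ 0.9943 -0.1064  0.0001  0.494 ]
 [-0.1064 -0.9943  0.0001 -0.1802]
 [ 0.     -0.0001 -1.      0.22  ]
 [ 0.      0.      0.      1.    ]] [[ 0.9942 -0.1077  0.    ]
 [-0.1077 -0.9942  0.    ]
 [ 0.     -0.     -1.    ]] [-0.0349 -0.1122  0.22  ]
(338, 272) [ 0.3859 -0.234   0.0154] [-0.1365 -0.1772  0.0154]
(354, 14) [ 0.6529 -0.2638  0.0145] [ 0.1322 -0.1782  0.0145]
(82, 271) [0.4194 0.0708 0.0152] [-0.136   0.1294  0.0152]
(321, 213) [ 0.4922 -0.2109  0.1071] [-0.0333 -0.1428  0.1071]
(75, 180) [ 0.5399 -0.0204  0.1063] [-0.0064  0.0517  0.1063]
(60, 92) [ 0.605  -0.026   0.1012] [0.0589 0.0531 0.1012]
(300, 380) [ 0.503  -0.1866  0.2797] [-0.0252 -0.1175  0.2797]Traceback (most recent call last):
  File "<stdin>", line 6, in <module>
  File "h.py", line 21, in J2W
    def J2W(p): return O+RJ@np.asarray(p,float)
                         ~~^~~~~~~~~~~~~~~~~~~~
ValueError: matmul: Input operand 1 has a mismatch in its core dimension 0, with gufunc signature (n?,k),(k,m?)->(n?,m?) (size 4 is different from 3)
```

The corner mismatch came from a bug: `J2W` used the transposed rotation on arrays. I'll fix it and cross-check the plate screws and rib from both cameras.

```bash
sed -i 's/def J2W(p): .*/def J2W(p): return O+np.asarray(p,float)@RJ.T/' h.py; python3 - <<'E'
from h import *
np.set_printoptions(precision=4,suppress=True)
w,T=pickle.load(open("w1.pkl","rb")); Tw=T@w["mount"]; d=pickle.load(open("top.pkl","rb"))
def bright(img,uv,R=9):
    u,v=map(int,uv); y0,x0=max(v-R,0),max(u-R,0); g=cv2.cvtColor(img[y0:v+R,x0:u+R],cv2.COLOR_RGB2GRAY)
    m=cv2.threshold(g,0,255,cv2.THRESH_OTSU)[1]; M=cv2.moments(m,True); return [x0+M['m10']/M['m00'],y0+M['m01']/M['m00']]
print("wrist screws",W2J(on_plane(w,[bright(w["pixels"],p) for p in((338,272),(354,14),(82,271))],.012,Tw)))
print("top screws",W2J(on_plane(d,[bright(d["pixels"],p,4) for p in((375,260),(380,164),(258,246))],.012)))
def ctr(img,Pz,roi,z,T,lo,hi,dd):
    m=np.zeros(Pz.shape,bool); y0,y1,x0,x1=roi; m[y0:y1,x0:x1]=1
    v=img.max(2); m&=(v>=lo)&(v<hi)&(abs(Pz-z)<.01); ys,xs=np.where(m)
    J=W2J(on_plane(dd,np.c_[xs,ys],z,T)); q=np.percentile(J,[2,98],axis=0); return q.mean(0),q[1]-q[0]
Pw=cloud(w,Tw)[...,2]; Pt=cloud(d)[...,2]
print("rib wrist",ctr(w["pixels"],Pw,(160,260,290,345),.106,Tw,0,60,w)); 
print("runner wrist",ctr(w["pixels"],Pw,(115,250,5,140),.105,Tw,0,256,w)); print("runner top",ctr(d["pixels"],Pt,(178,226,265,310),.105,None,0,256,d))
E
```

```text
wrist screws [[-0.1391 -0.1784  0.012 ]
 [ 0.1334 -0.1789  0.012 ]
 [-0.1374  0.1324  0.012 ]]
top screws [[-0.1333 -0.1789  0.012 ]
 [ 0.1361 -0.1755  0.012 ]
 [-0.1337  0.1347  0.012 ]]
rib wrist (array([-0.0354, -0.1434,  0.106 ]), array([0.0546, 0.0242, 0.    ]))
runner wrist (array([-0.0106,  0.0629,  0.105 ]), array([0.0893, 0.0644, 0.    ]))
runner top (array([-0.0113,  0.0707,  0.105 ]), array([0.0914, 0.0609, 0.    ]))
```

```bash
python3 - <<'E'
from h import *; from cell import r
np.set_printoptions(precision=4,suppress=True)
y=-.1415; q=quat(1)
r.move_linear(J2W([-.0355,y,.16]),q); r.move_linear(J2W([-.0355,y,.099]),vel=.1)
print("down",W2J(r.current_tool_pos()),r.current_contact_force())
r.set_gripper(0.0,60); print("grip",r.current_opening()*85,r.current_finger_force(),r.current_contact_force()@RJ)
r.move_linear(J2W([-.0355,-.078,.099]),vel=.08); print(W2J(r.current_tool_pos()),r.current_contact_force()@RJ)
for yy in np.arange(-.075,-.0505,.0025):
    r.move_linear(J2W([-.0355,yy,.099]),vel=.03); f=r.current_contact_force()@RJ
    print(round(yy,4),W2J(r.current_tool_pos()),f,r.current_t())
    if abs(f[1])>30: break
E
```

```text
down [-0.0351 -0.1416  0.0996] [-0.041   0.315   0.5764]
grip 25.131036815871546 60.55848240852356 [ 0.835  -0.0291  5.3597]
[-0.0351 -0.0774  0.0995] [-0.2263  3.4348  7.2765]
-0.075 [-0.0351 -0.0747  0.0994] [0.1602 1.5546 6.3112] 5.9917
-0.0725 [-0.0351 -0.0724  0.0994] [-0.1689 -0.5573  5.5917] 6.2417
-0.07 [-0.0351 -0.0699  0.0994] [-0.1417  0.0188  6.2823] 6.4917
-0.0675 [-0.0351 -0.0674  0.0994] [ 1.0421 -0.513   6.6089] 6.7417
-0.065 [-0.0351 -0.065   0.0994] [ 0.0601 -1.4414  6.2942] 6.9917
-0.0625 [-0.0351 -0.0634  0.0995] [-1.3148 -9.4085  5.9597] 7.2417
-0.06 [-0.0351 -0.063   0.0997] [ -4.3573 -28.0691   7.1813] 7.4917
-0.0575 [-0.035  -0.0626  0.1002] [ -8.7323 -44.8221  10.7388] 7.7417
```

The battery met its stop at jig y ≈ -63, as expected. I'll relieve the push, release, and check with the wrist camera from above the bolt.

```bash
python3 - <<'E'
from h import *; from cell import r,optics
np.set_printoptions(precision=4,suppress=True); q=quat(1)
r.move_linear(J2W([-.0355,-.063,.0995]),vel=.03); print(r.current_contact_force()@RJ)
r.set_gripper(0.55,60); r.move_linear(J2W([-.0355,-.063,.2]))
r.move_linear(J2W([.055,.045,.21]),vel=.2); r.sleep(.3)
T=tool(r); w=optics.get_image("wrist"); pickle.dump((w,T),open("w2.pkl","wb")); cv2.imwrite("pics/w2.png",w["pixels"][...,::-1])
Tw=T@w["mount"]; P=cloud(w,Tw)
print(W2J(T[:3,3]),r.current_t()); print(project(w,J2W([[.082,.07,.087],[.063,.005,.101],[.063,.135,.101],[.118,.07,.085],[-.035,-.064,.106]]),Tw))
E
```

```text
[-2.1578 -9.2059  5.167 ]
[0.0548 0.0445 0.2101] 10.4417
[[251.4498 179.1253]
 [332.993  206.3838]
 [168.1949 206.6092]
 [250.1762 133.3148]
 [407.326  315.482 ]]
```

View pics/w2.png

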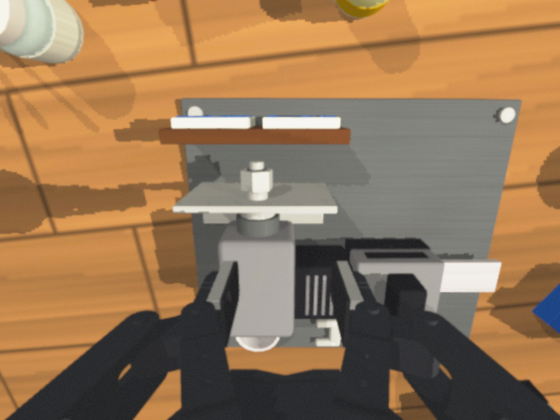

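The view from above shows the bolt head at (257,179) in the gap between bracket (row ≈209) and slat (row ≈137). That puts it 2–4 mm toward -y of my frame, while the battery stop says about 2 mm, so I'll use -2 mm and centre by contact force. I'll confirm the battery with the top camera, then descend.

```bash
python3 - <<'E'
from h import *; from cell import r,optics
np.set_printoptions(precision=4,suppress=True)
d=optics.get_image("top"); P=cloud(d); pickle.dump(d,open("top2.pkl","wb"))
c=project(d,J2W([-.035,-.064,.106]))[0]; print("rib expected px",c)
J=W2J(P); v=d["pixels"].max(2); m=(v<60)&(abs(P[...,2]-.106)<.012)&(abs(J[...,0]+.035)<.035)&(J[...,1]<-.035)&(J[...,1]>-.12)
ys,xs=np.where(m); q=W2J(on_plane(d,np.c_[xs,ys],.106)); print("rib",m.sum(),np.percentile(q,[3,50,97],axis=0)[:,:2])
X,Y=.084,.068
r.move_linear(J2W([X,Y,.21])); r.move_linear(J2W([X,Y,.14]))
for z in (.12,.1,.077):
    r.move_linear(J2W([X,Y,z]),vel=.06); f=r.current_contact_force()@RJ; print(z,W2J(r.current_tool_pos()),f)
    if np.linalg.norm(f)>12: break
else:
    r.set_gripper(0.0,25); r.sleep(.3)
    print("grip",r.current_opening()*85,r.current_finger_force(),r.current_contact_force()@RJ,r.current_torque()@RJ,W2J(r.current_tool_pos()))
print(r.current_t())
E
```

```text
rib expected px [338.1161 215.7758]
rib 216 [[-0.0632 -0.0737]
 [-0.0372 -0.0616]
 [-0.0108 -0.0495]]
0.12 [0.0839 0.068  0.1198] [-0.3729 -0.4544  0.184 ]
0.1 [0.0839 0.068  0.0996] [-0.2904 -0.3393 -0.1391]
0.077 [0.0839 0.068  0.0767] [0.6365 0.1069 0.7888]
grip 25.181315454776932 24.528709799051285 [-1.0803  4.4368  5.5257] [ 0.6436  0.1736 -0.0819] [0.0842 0.0683 0.0774]
13.625
```

The battery's rib is at -62 mm, which is home to the stop. The grip width suggests the bolt had begun to turn, which also means the battery is home. I'll firm up the grip and check that it holds steady.

```bash
python3 - <<'E'
from h import *; from cell import r,optics
np.set_printoptions(precision=4,suppress=True)
def st(): print(round(r.current_t(),2),r.current_opening()*85,r.current_finger_force(),r.current_contact_force()@RJ,W2J(r.current_tool_pos()))
st(); r.sleep(.7); st(); r.set_gripper(0.0,40)
for _ in range(5): r.sleep(.5); st()
w=optics.get_image("wrist"); cv2.imwrite("pics/w3.png",w["pixels"][...,::-1])
E
```

```text
13.62 25.181315454776932 24.528709799051285 [-1.0803  4.4368  5.5257] [0.0842 0.0683 0.0774]
14.32 25.2486548215839 24.52879825606942 [-1.1804  4.4692  5.4278] [0.0843 0.0682 0.0774]
15.04 24.40434916394421 38.823699206113815 [-0.9596  4.066   7.4374] [0.0842 0.0683 0.0775]
15.54 24.633024366368684 38.826570957899094 [-1.5519  4.5622  6.9603] [0.0842 0.0683 0.0775]
16.04 24.67936305846206 38.82732857018709 [-1.8762  4.1088  7.0106] [0.0842 0.0683 0.0775]
16.54 24.81442354554632 38.82825158536434 [-1.4076  4.1012  6.3283] [0.0842 0.0683 0.0775]
17.04 24.577252239750123 38.82873918861151 [-1.1808  5.09    6.2018] [0.0842 0.0683 0.0775]
```

View pics/w3.png

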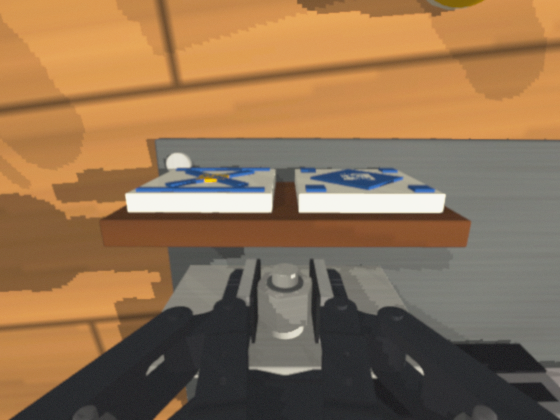

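The wrist view shows the bolt head between the closed fingers at about (285,285), clear of the bracket and slat. Grip is a steady 39 N and the opening is stable. Handing in.

```bash
python3 -c "
from cell import r
print(r.hand_in(), r.current_t())"
```

```text
the job is handed in; nothing more can be done
the job is handed in; nothing more can be done
```

I handed the job in at about 17 s with the battery pushed to its stop and the bolt head gripped steadily at 39 N; I inferred from position and grip width that the detent had clicked and the bolt had stopped, and no verdict came back.

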